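Put the mixed-up pipe rollers back into their own stands

TASK

The drop-in rollers of the three pipe stands have been mixed up, and a wrong roller would contaminate or mark the next pipe: the dark steel roller belongs in the yellow stand (mild steel), the white nylon roller in the blue stand (stainless) and the orange roller in the green stand (aluminium). Swing the blue stand's red-handled keeper lever fully open before its roller is taken out, exchange the rollers so that each lies fully down in both slots of its own stand (the plywood rest is free for parking one meanwhile), and swing the keeper fully shut again over the axle of the white roller. Leave the spray can standing where it is.

Things in the scene. Friction and masses are not known exactly. Their poses are not given: they have to be found in the camera images.
- steel_roller: dark steel roller with two fine grooves, 50 mm diameter, 60 mm long, on a fixed axle 12 mm thick and 116 mm long (28 mm bare at each end), 0.4 to 0.8 kg. Origin: middle of the roller on its axis; y axis along the axle (it is round: x and z point anywhere). Grip it across the diameter, midway along.
- white_roller: white nylon roller, same sizes, origin and axes as the steel roller; 0.17 to 0.32 kg
- orange_roller: orange polyurethane roller with aluminium end rims, same sizes, origin and axes as the steel roller; 0.25 to 0.48 kg
- yellow_stand: yellow pipe stand, fixed: base 104 (x) x 136 (y) x 10 mm, two cheeks 8 mm thick with inner faces at y = -38 and 38 mm, tops at z = 95. Each has an open-topped slot at x = 0: 14 mm wide, floor at z = 69, flaring from z = 80 to a 36 mm mouth. Axle along y; a seated roller's axis is at x = 0, z = 75, up to 8 mm off middle. Between cheeks nothing above z = 36. Origin: centre of underside, z up.
- blue_stand: blue pipe stand, fixed, same sizes and frame as the yellow one, plus a cam-lever keeper outside its +y cheek, turning about an upright post at x = 28, y = 57 mm of the stand. Shut, its nose lies just over the axle's end (z = 84 to 92, from x = 28 to -12 at y = 57 mm) and the axle cannot be lifted; fully open, the slot is clear from above.
- green_stand: green pipe stand, fixed to the table, same sizes and frame as the yellow stand, without a keeper
- rest: plywood parking rest, fixed, empty at the start: base 90 (x) x 126 (y) x 12 mm, two end boards 10 mm thick with inner faces at y = -38 and 38 mm, tops at z = 66, each with a 90 degree V notch at x = 0. An axle laid in the notches along the rest's y axis has its axis at z = 50 mm. Origin: centre of the underside, z up.
- keeper (a joint): the keeper lever's angle, rad: 0 = shut over the axle (it starts at 0 to 0.1), 1.6 = fully open (stop). It opens clockwise seen from above and stays where it is left; turning it takes about 2 N at the grip.
- keeper_grip (a point): middle of the upright red grip at the lever's end: 16 mm diameter, 42 mm tall, foot at z = 93, top at z = 135, this point at z = 117 mm. It moves on a circle of 55 mm radius: at lever angle q it is at x = 28 + 55 cos(2.094 - q), y = 57 + 55 sin(2.094 - q) mm in the blue stand's frame.
- spray_can: white and red marking spray can standing beside the work, 53 mm diameter, 187 mm tall, a bystander. Origin: centre of its underside.
Things that resemble listed ones, but are neither listed nor needed, are in the scene too. Several things have the shape of the steel_roller; the one meant has the colours described above.

How it is judged:
On the way:
1. the keeper is swung open while the orange roller still lies in the blue stand (value of joint keeper above 1.2 rad and horizontal distance between orange_roller and blue_stand below 0.014 m and z of orange_roller in the frame of blue_stand below 0.08 m), for 0.2 s.
At the end, for the whole second after the job is handed in: Steel roller in the yellow, white in the blue, orange in the green stand: within 13 mm of its middle from above, axis 70 to 79 mm above its underside, within 0.12 rad of its y axis, at rest. Keeper below 0.25 rad. Spray can upright within 30 mm of its start (horizontal distance between steel_roller and yellow_stand below 0.013 m and z of steel_roller in the frame of yellow_stand between 0.07 and 0.079 m and angle between the y axis of steel_roller and the y axis of yellow_stand, either way round below 0.12 rad and horizontal distance between white_roller and blue_stand below 0.013 m and z of white_roller in the frame of blue_stand between 0.07 and 0.079 m and angle between the y axis of white_roller and the y axis of blue_stand, either way round below 0.12 rad and horizontal distance between orange_roller and green_stand below 0.013 m and z of orange_roller in the frame of green_stand between 0.07 and 0.079 m and angle between the y axis of orange_roller and the y axis of green_stand, either way round below 0.12 rad and value of joint keeper below 0.25 rad and linear speed of each of steel_roller, white_roller, orange_roller below 0.02 m/s and angle between spray_can's own z axis and vertical below 0.2 rad and distance of spray_can from where it was at the start of the episode below 0.03 m); the robot touches nothing.
It fails at once if the spray can is knocked over or pushed more than 30 mm away (angle between spray_can's own z axis and vertical above 0.5 rad or distance of spray_can from where it was at the start of the episode above 0.03 m).
It also fails if it takes over 115 s, if anything falls off the work surface, if the arm or the gripper's body presses on something with over 40 N, if the wrist force passes 120 N, or if a joint passes its speed limit or range.

ROBOT

A 6-joint arm with a two-finger parallel gripper is mounted at the origin on the work surface; the furniture and walls round the work are solid. World frame = base frame: x ahead of the robot, y to its left, z up, the work surface at z = 0. Lengths are in m, angles in rad, forces in N, time in s.
With the tool pointing down it reaches from about 0.35 to 0.975 m from the base axis. Payload 4.9 kg.
Tool frame: the origin (TCP) lies at the very end of the fingers, on their centre line; the grasp point (between the pads) lies 19 mm behind it; z points along the fingers, y is the line along which they close (so a half turn about z gives the same grasp; the last joint's range is limited). The gripper opens to 85 mm and grips with 20 to 120 N. Pads are 22 mm wide; open, the fingers measure 114 mm over their backs; the gripper's body (76 mm by 85 mm) begins 54 mm behind the grasp point. The pads swing forward as they close: fully open they stand 13 mm farther back than shut.
Start: joints at [-1.226, 0.053, 1.613, -0, 1.476, -0.119], TCP at [0.28, -0.559, 0.231] pointing down, gripper open.
Joint ranges: [-3.01, 3.01], [-1.01, 2.22], [0.06, 2.58], [-1.02, 4.17], [0.09, 2.62], [-3.14, 3.14]. Speed limits (rad/s): [2.57, 2.57, 3.14, 3.14, 3.14, 3.14].

INTERFACE

Orientations are given as a rotation vector (axis times angle).
In Python, from station import get_obs, optics, ctrl gives the robot as it stands.
- The arm moves only by the shell command python3 -m pendant 'ROWS' [FORCE]. ROWS is JSON, a list of rows, each a list of 3 entries, a list of its own where there are three numbers: the shift along the tool's x, y, z in mm, then the turn, a rotation vector about the tool's x, y, z in rad, then the opening, from 0 (shut) to 1 (fully open). A call has 1 to 12 rows; each row shifts and turns the commanded pose from where the row before left it, along the tool's axes as they then stand; what a row does not reach is not made up. A row lasts 1/12 s, in which the tool goes at most 41.7 mm and 7.16 degrees, less where a joint would pass 70% of its speed; a pose out of reach is approached as far as the arm can. A call is refused whole if a number of a shift passes 41.7 or a number of a turn 0.125, either way. A call with a gripper value outside its range is refused whole. The fingers move at their own pace and stop on an object; FORCE is the grip in N (left out, the last holds). Time passes only in rows, so rows that do not move let the fingers close. It gives the time, the measured TCP pose, the force, the opening and the grip force at its end, in the units of the state.
- get_obs(): the state, without advancing time (a new reading comes with each control period).
- optics.get_image(name): name is "scene" or "top"; returns the picture (384x512x3 uint8, red, green, blue); there is no depth.
- optics.camera_model(name): a dict with "fx", "fy", "cx", "cy" (pixels), "cam_to_world" (4x4, takes a point from camera to world coordinates). Camera axes: x right, y up, looking along -z (the intrinsics and any distortion apply to the point x, -y, -z); pixel columns grow to the right and rows downward; lengths in m; the calibration is good to about 2 mm. A picture is of the moment at which its call begins. camera_model takes no time and is no camera call.
- ctrl.finish_job(): hands the job in; it is judged then, once.
The state is a dict: "t": time; "q": joint angles; "dq": joint speeds; "effort": joint torques, N m; "tool_pos": TCP position; "tool_rot": TCP orientation; "contact_force": force on the tool from outside, world axes, zero at the start; "wrist_torque": the same for the moment, N m; "opening": finger opening in m; "grip_force": force on a finger pad.
Only numpy, scipy, OpenCV 4.12 (cv2) and the standard library are available. Lean on these libraries where they do the work, as an engineer would, in place of code of your own. Each camera call takes 0.05 s, during which the arm holds its last target. There are 200 camera calls.

## Working session

There is one attempt and no reset: what is moved stays moved. The work goes in short steps, Python scripts to look and compute and a shell command to move; the robot and the scene stay as the last step left them, time stands still between calls to the robot, and variables do not carry over. Pictures are saved under pics/ and viewed, at most 14 in all, crops included, and the job is handed in when it is done.

```bash
mkdir -p pics; ls
python3 - <<'E'
from station import get_obs, optics
import cv2,json
o=get_obs();print(o)
for n in("scene","top"):
    im=optics.get_image(n);cv2.imwrite(f"pics/{n}0.png",im[...,::-1]);m=optics.camera_model(n);print(n,m)
E
```

```text
pics
{'t': 0.0, 'q': array([-1.22600873e+00,  5.33288014e-02,  1.61430987e+00,  2.34426524e-05,
        1.47602382e+00, -1.19018615e-01]), 'dq': array([ 5.56499557e-04, -5.21316347e-04,  6.38897783e-04,  9.26756540e-05,
        6.49506949e-04,  5.36122864e-04]), 'effort': array([-3.66947988e-04, -3.93673968e+01, -3.70179319e+01, -1.62128558e-04,
        6.90528075e-03, -7.53243739e-06]), 'tool_pos': array([ 0.27937667, -0.55837237,  0.23007095]), 'tool_rot': array([-3.05549124e+00, -7.21555840e-01,  3.29605251e-04]), 'contact_force': array([ 0.63100611, -0.3557044 ,  1.02573162]), 'wrist_torque': array([-0.04855939, -0.01420463,  0.00140574]), 'grip_force': 0.0, 'opening': 0.08556000180637768}
scene {'fx': 390.4576476554603, 'fy': 390.4576476554603, 'cx': 251.37146874217444, 'cy': 196.80543251311707, 'cam_to_world': array([[-0.80443209,  0.43194009, -0.40781952,  0.02213285],
       [-0.59382045, -0.60355371,  0.5320716 ,  0.73778433],
       [-0.01631793,  0.67018705,  0.74201284,  1.0405426 ],
       [ 0.        ,  0.        ,  0.        ,  1.        ]])}
top {'fx': 407.2060099431283, 'fy': 407.2060099431283, 'cx': 257.50772099373523, 'cy': 195.7358604364994, 'cam_to_world': array([[-0.02364338,  0.9922521 , -0.1219703 ,  0.36407543],
       [-0.99932557, -0.02688629, -0.02501052,  0.04370495],
       [-0.02809607,  0.1212967 ,  0.99221859,  1.43991611],
       [ 0.        ,  0.        ,  0.        ,  1.        ]])}
```

View pics/scene0.png

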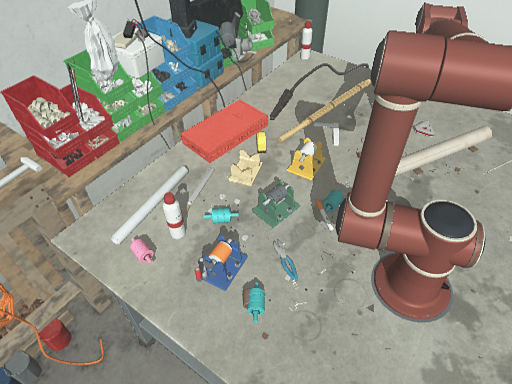

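View pics/top0.png

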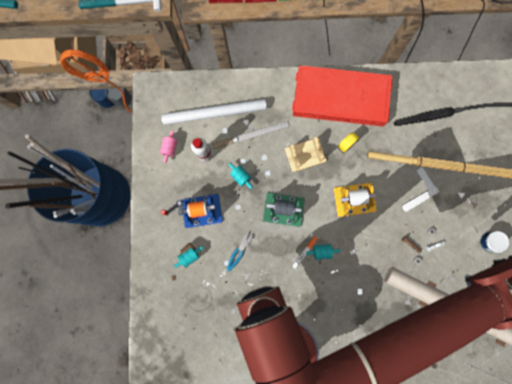

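Run:
```python
import cv2
a=cv2.imread("pics/top0.png")[130:280,150:390];cv2.imwrite("pics/topc.png",cv2.resize(a,(800,500),interpolation=cv2.INTER_CUBIC))
b=cv2.imread("pics/scene0.png")[130:295,160:380];cv2.imwrite("pics/scenec.png",cv2.resize(b,(800,600),interpolation=cv2.INTER_CUBIC))
```

```text
(no output)
```

View pics/topc.png

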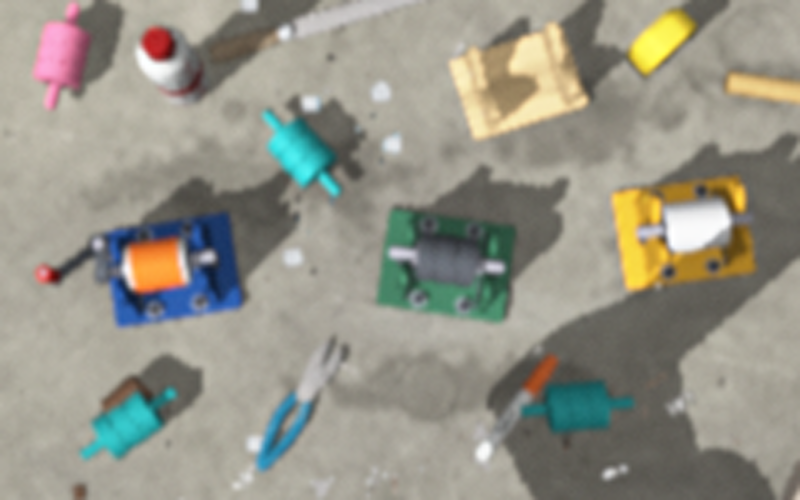

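View pics/scenec.png

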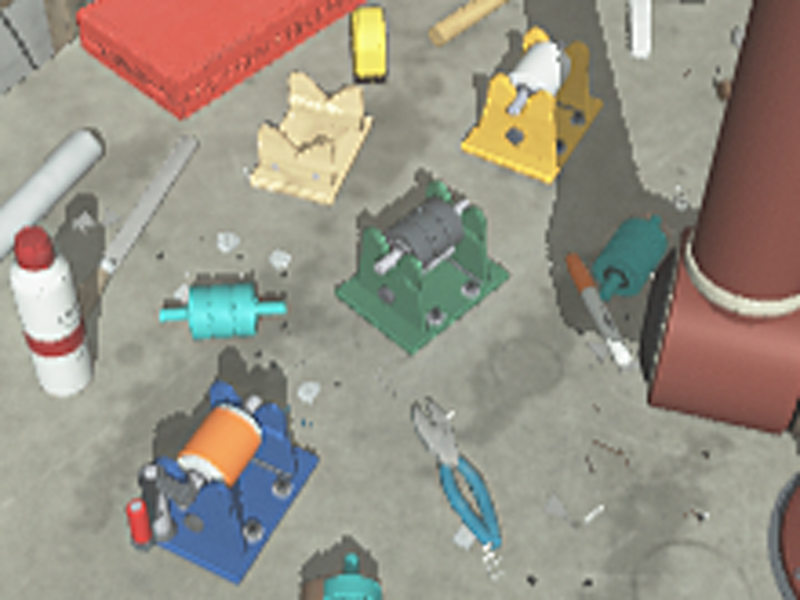

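Top view: orange roller lies in the blue stand (px 198,209), steel in the green (285,208), white in the yellow (358,198), rest empty (305,153), can (200,148). Look-alikes: teal rollers at (241,175), (188,257) and (321,252) and a pink one at (168,146). The close crop confirms that the three rollers in the stands match the described colours.

```bash
cat > h.py <<'E'
import numpy as np
from station import get_obs,optics
from scipy.optimize import least_squares
from scipy.spatial.transform import Rotation as R
M={n:optics.camera_model(n) for n in("scene","top")}
def proj(n,p):
    m=M[n];T=np.linalg.inv(m["cam_to_world"]);c=np.atleast_2d(p)@T[:3,:3].T+T[:3,3]
    return np.c_[m["fx"]*c[:,0]/-c[:,2]+m["cx"],m["fy"]*-c[:,1]/-c[:,2]+m["cy"]]
def tc(u,v): return ((u+.5)/3.3333+149.5,(v+.5)/3.3333+129.5)
def sc(u,v): return ((u+.5)/3.6364+159.5,(v+.5)/3.6364+129.5)
def tri(ut,us,g=(.55,0,.1)):
    f=lambda p:np.r_[proj("top",p)[0]-ut,proj("scene",p)[0]-us]
    r=least_squares(f,g);return r.x,r.fun
def fit(pts,g=(.55,0,0)):
    "pts: (cam,pixel,model xyz)"
    def f(s):
        c,k=np.cos(s[2]),np.sin(s[2]);o=[]
        for n,px,m in pts:
            m=np.array(m)*1e-3
            o+=list(proj(n,[s[0]+c*m[0]-k*m[1],s[1]+k*m[0]+c*m[1],m[2]])[0]-px)
        return np.array(o)
    r=least_squares(f,g,loss="soft_l1");return r.x,f(r.x)
def to_tool(p):
    "world target TCP -> shift in mm in current tool axes"
    o=get_obs();return R.from_rotvec(o["tool_rot"]).inv().apply(np.array(p)-o["tool_pos"])*1e3
E
python3 - <<'E'
from h import *
np.set_printoptions(precision=4,suppress=True)
def st(tl,tr,br,bl,l,b,r):
    P=[]
    for p,x,y in((tl,52,68),(tr,52,-68),(br,-52,-68),(bl,-52,68)):
        if p:P.append(("top",tc(*p),(x,y,8)))
    for p,x,y in((l,52,68),(b,-52,68),(r,-52,-68)):
        if p:P.append(("scene",sc(*p),(x,y,5)))
    return fit(P)
for n,a in dict(blue=((107,233),(228,213),(241,305),(119,326),None,(240,580),(318,460)),
 green=((392,207),(515,226),(504,322),(378,303),(337,292),(411,352),(510,273)),
 yellow=((613,190),(743,177),(754,272),(627,289),(462,148),(553,180),(602,98))).items():
    s,f=st(*a);print(n,s,"res",np.round(f,1))
P=[("top",tc(473,138),(-45,63,6)),("top",tc(588,102),(-45,-63,6)),("scene",sc(250,185),(45,63,6)),("scene",sc(333,201),(-45,63,6)),("scene",sc(372,120),(-45,-63,12))]
s,f=fit(P);print("rest",s,np.round(f,1))
for n,t,k in(("steel+",(391,254),(378,266)),("steel-",(503,267),(464,205)),("white+",(640,233),(517,107)),("white-",(748,218),(565,50)),("orange-",(215,257),(255,402)),("grip top",(45,273),(136,503)),("can top",(158,43),(34,238))):
    print(n,*tri(tc(*t),sc(*k)))
E
```

```text
blue [0.4941 0.2781 0.1433] res [-0.9 -0.6  0.5 -1.   1.1  0.2 -0.3  0.4 -0.2  1.2  0.5 -0.3]
green [ 0.4913 -0.013  -0.1724] res [-0.1 -0.2  1.2 -0.4  0.5 -0.  -0.2 -0.  -0.9  0.2  0.3  0.7  0.2  0.8]
yellow [ 0.5191 -0.2636  0.1014] res [ 0.3  0.3 -0.4 -0.7  1.  -0.   0.5 -0.2 -0.5  0.  -0.5  0.9  0.8  1.9]
rest [ 0.6857 -0.0939  0.2936] [ 0.8  0.3 -0.2  0.1 -0.3 -0.3 -0.3  0.9 -0.1 -0.3]
steel+ [0.4981 0.0483 0.0833] [-0.3793 -0.6509  0.725   0.1069]
steel- [ 0.4812 -0.0646  0.0767] [-0.1183 -0.2144  0.2465  0.033 ]
white+ [ 0.5101 -0.2027  0.0826] [ 0.069   0.1287 -0.1567 -0.0199]
white- [ 0.5216 -0.3137  0.0744] [ 0.313   0.6014 -0.7599 -0.091 ]
orange- [0.4995 0.2261 0.0757] [-0.2155 -0.3447  0.3599  0.0596]
grip top [0.482  0.3827 0.14  ] [-0.2542 -0.3809  0.3736  0.0684]
can top [0.6932 0.2629 0.1878] [-0.1365 -0.1857  0.2111  0.0444]
```

```bash
python3 -m pendant '[[[25,-31.3,0],[0,0,0],0.6],[[25,-31.3,0],[0,0,0],0.6],[[25,-31.3,0],[0,0,0],0.6],[[25,-31.3,0],[0,0,0],0.6],[[25,-31.3,0],[0,0,0],0.6],[[25,-31.3,0],[0,0,0],0.6],[[25,-31.3,0],[0,0,0],0.6],[[25,-31.3,0],[0,0,0],0.6],[[25,-31.3,0],[0,0,0],0.6],[[25,-31.3,0],[0,0,0],0.6],[[25,-31.3,0],[0,0,0],0.6],[[25,-31.3,0],[0,0,0],0.6]]' 30
python3 -m pendant '[[[25,-31.3,0],[0,0,0],0.6],[[25,-31.3,0],[0,0,0],0.6],[[25,-31.3,0],[0,0,0],0.6],[[25,-31.3,0],[0,0,0],0.6],[[25,-31.3,0],[0,0,0],0.6],[[25,-31.3,0],[0,0,0],0.6],[[25,-31.3,0],[0,0,0],0.6],[[25,-31.3,0],[0,0,0],0.6],[[25,-31.3,0],[0,0,0],0.6],[[25,-31.3,0],[0,0,0],0.6],[[25,-31.3,0],[0,0,0],0.6],[[25,-31.3,0],[0,0,0],0.6]]'
python3 -m pendant '[[[0,0,0],[0,0,-0.123],0.6],[[0,0,0],[0,0,-0.123],0.6],[[0,0,0],[0,0,-0.123],0.6],[[0,0,0],[0,0,-0.123],0.6],[[0,0,0],[0,0,-0.123],0.6],[[0,0,0],[0,0,-0.123],0.6],[[0,0,0],[0,0,-0.123],0.6],[[0,0,0],[0,0,-0.123],0.6],[[0,0,0],[0,0,-0.123],0.6],[[0,0,0],[0,0,-0.123],0.6],[[0,0,0],[0,0,-0.123],0.6],[[0,0,0],[0,0,-0.123],0.6]]'
python3 -m pendant '[[[0,0,0],[0,0,-0.123],0.6],[[0,0,0],[0,0,-0.123],0.6],[[0,0,0],[0,0,0],0.6],[[0,0,0],[0,0,0],0.6]]'
cat >> h.py <<'E'
S=dict(blue=(.4935,.2779,.1433),green=(.4905,-.0128,-.165),yellow=(.5178,-.2637,.1024),rest=(.6857,-.0939,.2936))
def loc(n,x=0,y=0):
    a,b,w=S[n];return np.array([a+np.cos(w)*x-np.sin(w)*y,b+np.sin(w)*x+np.cos(w)*y])
def goto(xy,z,ydir):
    "print tool-frame shift (mm, turn after) and tool-z turn to bring tool y to angle ydir (mod pi)"
    o=get_obs();Q=R.from_rotvec(o["tool_rot"]).as_matrix();a=np.arctan2(Q[1,1],Q[0,1])
    d=(ydir-a+np.pi/2)%np.pi-np.pi/2
    print("t",round(o["t"],2),"tcp",np.round(o["tool_pos"]*1e3,1),"ya",round(a,3),"tilt",np.round(Q[:,2],3),"q6",round(o["q"][5],2),"shift",np.round(to_tool([*xy,z]),1),"turn",round(-d,3),"F",np.round(o["contact_force"],1),"grip",round(o["grip_force"],1),"open",round(o["opening"]*1e3,1))
E
python3 -c "
from h import *
goto((.482,.3827),.102,.143+.472)"
```

```text
t: 1.1
tool_pos: [0.3795, -0.0869, 0.231]
tool_rot: [3.058, 0.721, 0.001]
contact_force: [1.2, 0.3, 0.6]
opening: 0.0512
grip_force: 0.0
t: 2.1
tool_pos: [0.4798, 0.3833, 0.2305]
tool_rot: [3.057, 0.723, -0.001]
contact_force: [0.9, -1.2, -0.1]
opening: 0.0511
grip_force: 0.0
t: 3.1
tool_pos: [0.4798, 0.3811, 0.2306]
tool_rot: [-1.768, -2.596, 0.002]
contact_force: [-0.4, 0.7, 0.1]
opening: 0.0514
grip_force: 0.0
t: 3.43
tool_pos: [0.4799, 0.3812, 0.2308]
tool_rot: [-1.449, -2.787, 0.001]
contact_force: [-0.3, -0.3, 0.4]
opening: 0.0512
grip_force: 0.0
t 3.43 tcp [479.9 381.2 230.8] ya 0.612 tilt [-0.001 -0.    -1.   ] q6 -0.06 shift [1.000e-01 2.700e+00 1.288e+02] turn -0.003 F [-0.3 -0.3  0.4] grip 0.0 open 51.2
```

```bash
python3 -m pendant '[[[0,2,30],[0,0,0],0.6],[[0,0,30],[0,0,0],0.6],[[0,0,28],[0,0,0],0.6],[[0,0,20],[0,0,0],0.6],[[0,0,20],[0,0,0],0.6],[[0,0,0],[0,0,0],0.1],[[0,0,0],[0,0,0],0.1],[[0,0,0],[0,0,0],0.1],[[0,0,0],[0,0,0],0.1],[[0,0,0],[0,0,0],0.1],[[0,0,0],[0,0,0],0.1],[[0,0,0],[0,0,0],0.1]]' 30
```

```text
t: 4.43
tool_pos: [0.4825, 0.3829, 0.1046]
tool_rot: [1.445, 2.788, 0.003]
contact_force: [1.1, 0.5, 0.5]
opening: 0.0152
grip_force: 30.6
```

```bash
python3 -m pendant '[[[-0.3,5.5,0],[0,0,0.1],0.1],[[-0.3,5.5,0],[0,0,0.1],0.1],[[-0.3,5.5,0],[0,0,0.1],0.1],[[-0.3,5.5,0],[0,0,0.1],0.1],[[-0.3,5.5,0],[0,0,0.1],0.1],[[-0.3,5.5,0],[0,0,0.1],0.1],[[-0.3,5.5,0],[0,0,0.1],0.1],[[-0.3,5.5,0],[0,0,0.1],0.1]]'
python3 -m pendant '[[[-0.3,5.5,0],[0,0,0.1],0.1],[[-0.3,5.5,0],[0,0,0.1],0.1],[[-0.3,5.5,0],[0,0,0.1],0.1],[[-0.3,5.5,0],[0,0,0.1],0.1],[[-0.3,5.5,0],[0,0,0.1],0.1],[[-0.3,5.5,0],[0,0,0.1],0.1],[[-0.3,5.5,0],[0,0,0.1],0.1],[[0,0,0],[0,0,0],0.1],[[0,0,0],[0,0,0],0.1],[[0,0,0],[0,0,0],0.1]]'
python3 -c "
from h import *
p=get_obs()['tool_pos'];d=p[:2]-loc('blue',.028,.057);print(np.linalg.norm(d),2.094+.1433-np.arctan2(d[1],d[0]))"
```

```text
t: 5.1
tool_pos: [0.5233, 0.3916, 0.1046]
tool_rot: [-2.421, -2.0, 0.002]
contact_force: [-4.4, -1.7, 4.7]
opening: 0.0147
grip_force: 31.1
t: 5.93
tool_pos: [0.5546, 0.3722, 0.1045]
tool_rot: [-2.958, -1.055, 0.006]
contact_force: [-7.2, -1.4, 5.0]
opening: 0.0147
grip_force: 31.2
0.053608520843441795 1.5537946117698276
```

```bash
python3 -m pendant '[[[0,0,0],[0,0,0],0.7],[[0,0,0],[0,0,0],0.7],[[0,0,0],[0,0,0],0.7],[[0,0,-30],[0,0,0],0.7],[[0,0,-38],[0,0,0],1],[[0,0,-38],[0,0,0],1],[[0,0,0],[0,0,0],1]]'
python3 -c "
from h import *
goto(loc('blue',0,.005),.21,.1433)
im=optics.get_image('top')[190:230,150:250]
import cv2;cv2.imwrite('pics/k1.png',cv2.resize(im[...,::-1],(800,320),interpolation=cv2.INTER_CUBIC))"
```

```text
t: 6.52
tool_pos: [0.5604, 0.3741, 0.2204]
tool_rot: [-2.957, -1.055, -0.025]
contact_force: [1.6, 0.1, 1.7]
opening: 0.085
grip_force: 0.0
t 6.52 tcp [560.4 374.1 220.4] ya -0.885 tilt [ 0.015  0.007 -1.   ] q6 1.36 shift [-110.3   27.7    8.7] turn -1.028 F [1.6 0.1 1.7] grip 0.0 open 85.0
```

View pics/k1.png

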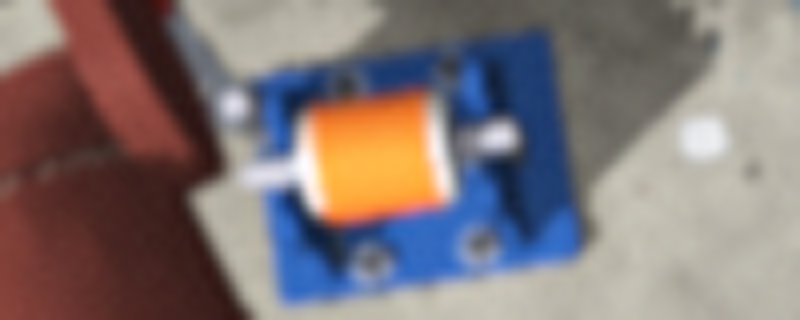

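Crop: the keeper is open (lever points away at top-left), both axle ends of the orange roller are bare and the slot is clear.

```bash
python3 -m pendant '[[[-37,9,0],[0,0,0],1],[[-37,9,0],[0,0,0],1],[[-36,9,0],[0,0,0],1],[[0,0,0],[0,0,-0.114],1],[[0,0,0],[0,0,-0.114],1],[[0,0,0],[0,0,-0.114],1],[[0,0,0],[0,0,-0.114],1],[[0,0,0],[0,0,-0.114],1],[[0,0,0],[0,0,-0.114],1],[[0,0,0],[0,0,-0.114],1],[[0,0,0],[0,0,-0.114],1],[[0,0,0],[0,0,-0.114],1]]'
python3 -m pendant '[[[0,0,0],[0,0,0],1],[[0,0,0],[0,0,0],1]]'
python3 -c "
from h import *
goto(loc('blue',0,.005),.056,.1433)
u=(197.7-.4,209.3-.4)
r=least_squares(lambda p:proj('top',[p[0],p[1],.075])[0]-u,(.5,.28)).x
a,b,w=S['blue'];d=r-[a,b];print(r,'stand frame',R.from_euler('z',-w).apply([*d,0]))"
```

```text
t: 7.57
tool_pos: [0.4878, 0.2811, 0.208]
tool_rot: [-2.052, -2.378, 0.002]
contact_force: [0.2, -0.0, 0.5]
opening: 0.0856
grip_force: 0.0
t: 7.73
tool_pos: [0.4878, 0.2812, 0.2083]
tool_rot: [-2.063, -2.369, 0.002]
contact_force: [-0.8, 0.1, -0.9]
opening: 0.0856
grip_force: 0.0
t 7.73 tcp [487.8 281.2 208.3] ya 0.138 tilt [-0.001 -0.001 -1.   ] q6 0.25 shift [  1.    5.3 152.3] turn -0.005 F [-0.8  0.1 -0.9] grip 0.0 open 85.6
[0.49257288 0.28261777] stand frame [-0.00024387  0.00480182  0.        ]
```

```bash
python3 -m pendant '[[[1,5,35],[0,0,0],1],[[0,0,35],[0,0,0],1],[[0,0,35],[0,0,0],1],[[0,0,25],[0,0,0],1],[[0,0,22],[0,0,0],1],[[0,0,0],[0,0,0],0.3],[[0,0,0],[0,0,0],0.3],[[0,0,0],[0,0,0],0.3],[[0,0,0],[0,0,0],0.3],[[0,0,0],[0,0,0],0.3],[[0,0,0],[0,0,0],0.3]]' 60
```

```text
t: 8.65
tool_pos: [0.4936, 0.2836, 0.0593]
tool_rot: [2.059, 2.372, 0.003]
contact_force: [-3.7, -0.6, 6.5]
opening: 0.0482
grip_force: 62.3
```

```bash
python3 -m pendant '[[[0,0,0],[0,0,0],0.3],[[0,0,-20],[0,0,0],0.3],[[0,0,-30],[0,0,0],0.3],[[0,0,-38],[0,0,0],0.3],[[0,0,-38],[0,0,0],0.3],[[0,0,-28],[0,0,0],0.3],[[0,0,0],[0,0,0],0.3],[[0,0,0],[0,0,0],0.3]]'
python3 -c "
from h import *
goto(loc('rest',0,0),.21,.2936)"
```

```text
t: 9.32
tool_pos: [0.4944, 0.2836, 0.2138]
tool_rot: [2.058, 2.37, 0.008]
contact_force: [0.3, -0.5, -3.9]
opening: 0.0486
grip_force: 63.9
t 9.32 tcp [494.4 283.6 213.8] ya 0.141 tilt [ 0.006  0.002 -1.   ] q6 0.25 shift [-400.7  136.4    4. ] turn -0.153 F [ 0.3 -0.5 -3.9] grip 63.9 open 48.6
```

```bash
python3 -m pendant '[[[-33.4,11.4,0],[0,0,0],0.3],[[-33.4,11.4,0],[0,0,0],0.3],[[-33.4,11.4,0],[0,0,0],0.3],[[-33.4,11.4,0],[0,0,0],0.3],[[-33.4,11.4,0],[0,0,0],0.3],[[-33.4,11.4,0],[0,0,0],0.3],[[-33.4,11.4,0],[0,0,0],0.3],[[-33.4,11.4,0],[0,0,0],0.3],[[-33.4,11.4,0],[0,0,0],0.3],[[-33.4,11.4,0],[0,0,0],0.3],[[-33.4,11.4,0],[0,0,0],0.3],[[-33.4,11.4,0],[0,0,0],0.3]]'
python3 -m pendant '[[[0,0,0],[0,0,-0.075],0.3],[[0,0,0],[0,0,-0.075],0.3],[[0,0,0],[0,0,0],0.3],[[0,0,0],[0,0,0],0.3]]'
python3 -c "
from h import *
goto(loc('rest',0,0),.0355,.2936)"
```

```text
t: 10.32
tool_pos: [0.6838, -0.0959, 0.207]
tool_rot: [-2.057, -2.369, 0.004]
contact_force: [-0.2, -0.2, -3.2]
opening: 0.0483
grip_force: 63.6
t: 10.65
tool_pos: [0.6835, -0.0943, 0.2079]
tool_rot: [-1.876, -2.515, 0.003]
contact_force: [0.3, -0.8, -3.6]
opening: 0.0482
grip_force: 63.7
t 10.65 tcp [683.5 -94.3 207.9] ya 0.289 tilt [-0.004  0.001 -1.   ] q6 -0.53 shift [ -0.6   2.9 172.4] turn -0.005 F [ 0.3 -0.8 -3.6] grip 63.7 open 48.2
```

```bash
python3 -m pendant '[[[-0.5,3,30],[0,0,0],0.3],[[0,0,35],[0,0,0],0.3],[[0,0,35],[0,0,0],0.3],[[0,0,30],[0,0,0],0.3],[[0,0,20],[0,0,0],0.3],[[0,0,10],[0,0,0],0.3],[[0,0,6],[0,0,0],0.3],[[0,0,4],[0,0,0],0.3],[[0,0,0],[0,0,0],0.3],[[0,0,0],[0,0,0],0.3]]'
```

```text
t: 11.48
tool_pos: [0.689, -0.0943, 0.0432]
tool_rot: [1.874, 2.518, 0.002]
contact_force: [0.6, 0.2, -3.6]
opening: 0.0485
grip_force: 63.7
```

```bash
python3 -m pendant '[[[0,-3,3],[0,0,0],0.3],[[0,0,3],[0,0,0],0.3],[[0,0,2],[0,0,0],0.3],[[0,0,0],[0,0,0],0.3],[[0,0,0],[0,0,0],0.3]]'
```

```text
t: 11.9
tool_pos: [0.6851, -0.0953, 0.0346]
tool_rot: [1.876, 2.519, -0.0]
contact_force: [-3.5, -0.2, 4.4]
opening: 0.0484
grip_force: 64.5
```

```bash
python3 -m pendant '[[[0,0,0],[0,0,0],0.8],[[0,0,0],[0,0,0],1],[[0,0,0],[0,0,0],1],[[0,0,0],[0,0,0],1],[[0,0,-20],[0,0,0],1],[[0,0,-35],[0,0,0],1],[[0,0,-40],[0,0,0],1],[[0,0,-40],[0,0,0],1],[[0,0,-40],[0,0,0],1],[[0,0,0],[0,0,0],1],[[0,0,0],[0,0,0],1]]'
python3 -c "
from h import *
goto((.516,-.2585),.21,.1024)"
```

```text
t: 12.82
tool_pos: [0.6872, -0.0954, 0.2136]
tool_rot: [1.871, 2.514, 0.005]
contact_force: [0.1, -0.2, -1.1]
opening: 0.0858
grip_force: 0.0
t 12.82 tcp [687.2 -95.4 213.6] ya 0.291 tilt [ 0.009 -0.002 -1.   ] q6 -0.54 shift [-107.1 -210.8    2.4] turn 0.189 F [ 0.1 -0.2 -1.1] grip 0.0 open 85.8
```

```bash
python3 -m pendant '[[[-17.9,-35.1,0],[0,0,0],1],[[-17.9,-35.1,0],[0,0,0],1],[[-17.9,-35.1,0],[0,0,0],1],[[-17.9,-35.1,0],[0,0,0],1],[[-17.9,-35.1,0],[0,0,0],1],[[-17.9,-35.1,0],[0,0,0],1],[[0,0,0],[0,0,0.095],1],[[0,0,0],[0,0,0.095],1],[[0,0,0],[0,0,0],1],[[0,0,0],[0,0,0],1]]'
python3 -c "
from h import *
import cv2
goto((.516,-.2585),.056,.1024)
im=optics.get_image('top');cv2.imwrite('pics/t2.png',cv2.resize(im[130:190,275:335,::-1],(600,600),interpolation=cv2.INTER_CUBIC))"
```

```text
t: 13.65
tool_pos: [0.5133, -0.258, 0.2067]
tool_rot: [-2.102, -2.331, 0.0]
contact_force: [0.1, 0.4, -0.0]
opening: 0.0852
grip_force: 0.0
t 13.65 tcp [ 513.3 -258.   206.7] ya 0.103 tilt [-0.002  0.001 -1.   ] q6 -0.7 shift [ -1.1   2.9 150.7] turn 0.001 F [ 0.1  0.4 -0. ] grip 0.0 open 85.2
```

View pics/t2.png

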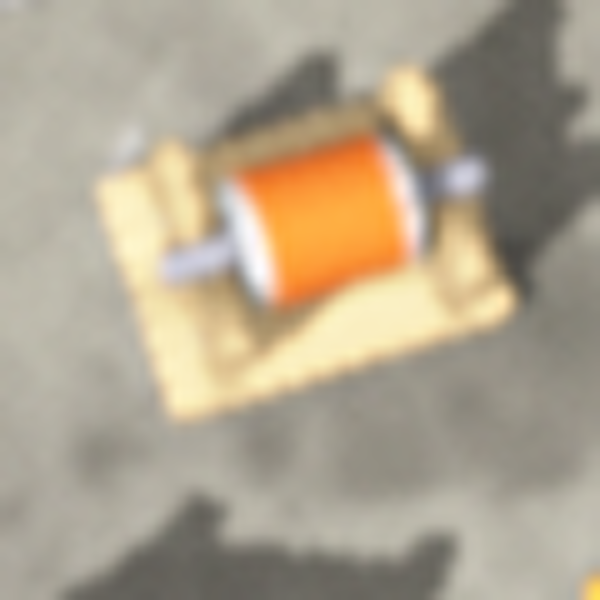

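The orange roller lies in both notches of the rest, with its axle ends at crop px (170,268) and (480,172).

```bash
python3 -m pendant '[[[-1,2,35],[0,0,0],1],[[0,0,35],[0,0,0],1],[[0,0,35],[0,0,0],1],[[0,0,25],[0,0,0],1],[[0,0,20],[0,0,0],1],[[0,0,0],[0,0,0],0.3],[[0,0,0],[0,0,0],0.3],[[0,0,0],[0,0,0],0.3],[[0,0,0],[0,0,0],0.3],[[0,0,0],[0,0,0],0.3],[[0,0,0],[0,0,0],0.3],[[0,0,0],[0,0,0],0.3]]' 60
```

```text
t: 14.7
tool_pos: [0.5175, -0.2597, 0.0603]
tool_rot: [2.103, 2.328, 0.002]
contact_force: [1.9, 1.0, 4.4]
opening: 0.0486
grip_force: 62.4
```

```bash
python3 -m pendant '[[[0,0,-20],[0,0,0],0.3],[[0,0,-30],[0,0,0],0.3],[[0,0,-38],[0,0,0],0.3],[[0,0,-38],[0,0,0],0.3],[[0,0,-28],[0,0,0],0.3],[[0,0,0],[0,0,0],0.3],[[0,0,0],[0,0,0],0.3]]'
python3 -c "
from h import *
goto(loc('blue',0,0),.21,.1433)"
```

```text
t: 15.28
tool_pos: [0.5167, -0.2597, 0.2148]
tool_rot: [2.104, 2.327, 0.0]
contact_force: [0.5, -0.8, -2.4]
opening: 0.0479
grip_force: 67.1
t 15.28 tcp [ 516.7 -259.7  214.8] ya 0.101 tilt [ 0.003 -0.003 -1.   ] q6 -0.7 shift [537.2  31.    3.3] turn -0.043 F [ 0.5 -0.8 -2.4] grip 67.1 open 47.9
```

```bash
python3 -m pendant '[[[38.4,2.2,0],[0,0,0],0.3],[[38.4,2.2,0],[0,0,0],0.3],[[38.4,2.2,0],[0,0,0],0.3],[[38.4,2.2,0],[0,0,0],0.3],[[38.4,2.2,0],[0,0,0],0.3],[[38.4,2.2,0],[0,0,0],0.3],[[38.4,2.2,0],[0,0,0],0.3],[[38.4,2.2,0],[0,0,0],0.3],[[38.4,2.2,0],[0,0,0],0.3],[[38.4,2.2,0],[0,0,0],0.3],[[38.4,2.2,0],[0,0,0],0.3],[[38.4,2.2,0],[0,0,0],0.3]]'
python3 -m pendant '[[[38.4,2.2,0],[0,0,0],0.3],[[38.4,2.2,0],[0,0,0],0.3],[[0,0,0],[0,0,-0.043],0.3],[[0,0,0],[0,0,0],0.3],[[0,0,0],[0,0,0],0.3],[[0,0,0],[0,0,0],0.3]]'
python3 -c "
from h import *
goto(loc('blue',0,0),.0605,.1433)"
```

```text
t: 16.28
tool_pos: [0.4937, 0.2034, 0.2092]
tool_rot: [-2.105, -2.329, 0.007]
contact_force: [0.8, -0.3, -1.3]
opening: 0.048
grip_force: 67.0
t: 16.78
tool_pos: [0.4918, 0.2778, 0.2105]
tool_rot: [-2.057, -2.373, 0.005]
contact_force: [-0.4, -0.9, -1.9]
opening: 0.0482
grip_force: 67.0
t 16.78 tcp [491.8 277.8 210.5] ya 0.142 tilt [-0.003 -0.002 -1.   ] q6 0.24 shift [  0.    2.1 150. ] turn -0.001 F [-0.4 -0.9 -1.9] grip 67.0 open 48.2
```

```bash
python3 -m pendant '[[[0,0,30],[0,0,0],0.3],[[0,0,35],[0,0,0],0.3],[[0,0,30],[0,0,0],0.3],[[0,0,20],[0,0,0],0.3],[[0,0,10],[0,0,0],0.3],[[0,0,0],[0,0,0],0.3],[[0,0,0],[0,0,0],0.3],[[0,0,0],[0,0,0],0.3]]'
python3 -c "
from h import *
goto(loc('blue',0,0),.0605,.1433)"
```

```text
t: 17.45
tool_pos: [0.494, 0.279, 0.0895]
tool_rot: [2.056, 2.373, 0.005]
contact_force: [0.6, -0.0, -0.7]
opening: 0.0481
grip_force: 67.2
t 17.45 tcp [494.  279.   89.5] ya 0.143 tilt [ 0.003  0.001 -1.   ] q6 0.24 shift [-1.1 -0.8 28.9] turn -0.0 F [ 0.6 -0.  -0.7] grip 67.2 open 48.1
```

```bash
python3 -m pendant '[[[0,0,8],[0,0,0],0.3],[[0,0,8],[0,0,0],0.3],[[0,0,5],[0,0,0],0.3],[[0,0,4],[0,0,0],0.3],[[0,0,3],[0,0,0],0.3],[[0,0,0],[0,0,0],0.3],[[0,0,0],[0,0,0],0.3],[[0,0,0],[0,0,0],0.3]]'
```

```text
t: 18.12
tool_pos: [0.4925, 0.279, 0.0602]
tool_rot: [-2.055, -2.376, 0.001]
contact_force: [-3.1, -1.8, 5.7]
opening: 0.0481
grip_force: 68.1
```

```bash
python3 -m pendant '[[[0,0,0],[0,0,0],0.8],[[0,0,0],[0,0,0],1],[[0,0,0],[0,0,0],1],[[0,0,0],[0,0,0],1],[[0,0,-20],[0,0,0],1],[[0,0,-35],[0,0,0],1],[[0,0,-40],[0,0,0],1],[[0,0,-40],[0,0,0],1],[[0,0,-10],[0,0,0],1],[[0,0,0],[0,0,0],1],[[0,0,0],[0,0,0],0.6]]'
python3 -c "
from h import *
goto((.5546,.3722),.21,-.885)"
```

```text
t: 19.03
tool_pos: [0.4927, 0.2791, 0.2047]
tool_rot: [2.055, 2.375, 0.002]
contact_force: [0.6, 0.0, -1.2]
opening: 0.0757
grip_force: 0.0
t 19.03 tcp [492.7 279.1 204.7] ya 0.144 tilt [ 0.001  0.001 -1.   ] q6 0.24 shift [83.3 74.6 -5.1] turn 1.029 F [ 0.6  0.  -1.2] grip 0.0 open 75.7
```

```bash
python3 -m pendant '[[[27.8,24.9,0],[0,0,0],0.6],[[27.8,24.9,0],[0,0,0],0.6],[[27.7,24.8,0],[0,0,0],0.6],[[0,0,0],[0,0,0.114],0.6],[[0,0,0],[0,0,0.114],0.6],[[0,0,0],[0,0,0.114],0.6],[[0,0,0],[0,0,0.114],0.6],[[0,0,0],[0,0,0.114],0.6],[[0,0,0],[0,0,0.114],0.6],[[0,0,0],[0,0,0.114],0.6],[[0,0,0],[0,0,0.114],0.6],[[0,0,0],[0,0,0.114],0.6]]' 30
python3 -m pendant '[[[0,0,0],[0,0,0],0.6],[[0,0,0],[0,0,0],0.6]]'
python3 -c "
from h import *
goto((.5546,.3722),.1045,-.885)
import cv2
im=optics.get_image('scene');cv2.imwrite('pics/s3.png',cv2.resize(im[210:310,170:290,::-1],(720,600),interpolation=cv2.INTER_CUBIC))"
```

```text
t: 20.03
tool_pos: [0.5529, 0.3713, 0.2002]
tool_rot: [2.959, 1.052, -0.009]
contact_force: [0.4, -0.1, 0.1]
opening: 0.0511
grip_force: 0.0
t: 20.2
tool_pos: [0.5533, 0.3715, 0.2013]
tool_rot: [2.955, 1.065, -0.007]
contact_force: [0.5, -0.9, 0.4]
opening: 0.0513
grip_force: 0.0
t 20.2 tcp [553.3 371.5 201.3] ya -0.879 tilt [-0.004 -0.002 -1.   ] q6 1.36 shift [ 1.9  0.4 96.8] turn 0.006 F [ 0.5 -0.9  0.4] grip 0.0 open 51.3
```

View pics/s3.png

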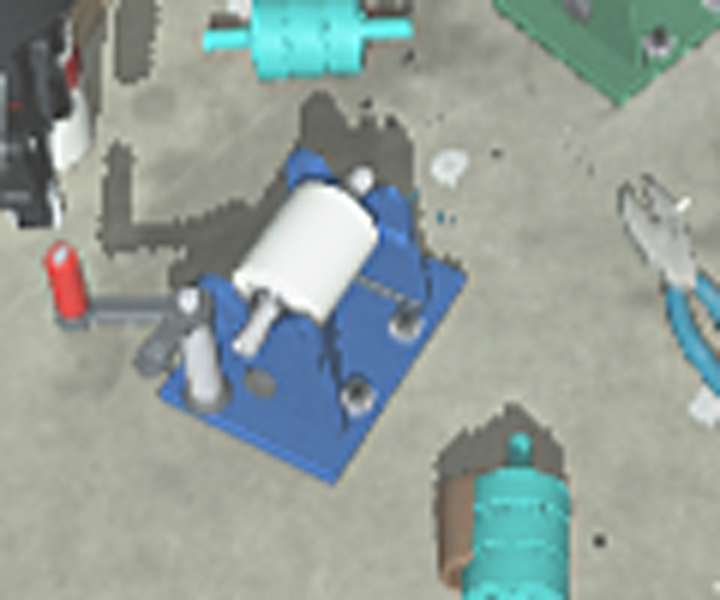

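Crop: the white roller is down in both slots of the blue stand; the keeper is open with its red grip at (65,280).

```bash
python3 -m pendant '[[[1,0,30],[0,0,0],0.6],[[0,0,30],[0,0,0],0.6],[[0,0,20],[0,0,0],0.6],[[0,0,14],[0,0,0],0.6],[[0,0,0],[0,0,0],0.1],[[0,0,0],[0,0,0],0.1],[[0,0,0],[0,0,0],0.1],[[0,0,0],[0,0,0],0.1],[[0,0,0],[0,0,0],0.1],[[0,0,0],[0,0,0],0.1],[[0,0,0],[0,0,0],0.1]]' 30
```

```text
t: 21.17
tool_pos: [0.556, 0.3732, 0.112]
tool_rot: [-2.957, -1.061, -0.004]
contact_force: [0.4, 0.2, 1.7]
opening: 0.0145
grip_force: 30.2
```

```bash
python3 -m pendant '[[[-0.3,-5.5,0],[0,0,-0.1],0.1],[[-0.3,-5.5,0],[0,0,-0.1],0.1],[[-0.3,-5.5,0],[0,0,-0.1],0.1],[[-0.3,-5.5,0],[0,0,-0.1],0.1],[[-0.3,-5.5,0],[0,0,-0.1],0.1],[[-0.3,-5.5,0],[0,0,-0.1],0.1],[[-0.3,-5.5,0],[0,0,-0.1],0.1],[[-0.3,-5.5,0],[0,0,-0.1],0.1]]'
python3 -m pendant '[[[-0.3,-5.5,0],[0,0,-0.1],0.1],[[-0.3,-5.5,0],[0,0,-0.1],0.1],[[-0.3,-5.5,0],[0,0,-0.1],0.1],[[-0.3,-5.5,0],[0,0,-0.1],0.1],[[-0.3,-5.5,0],[0,0,-0.1],0.1],[[-0.3,-5.5,0],[0,0,-0.1],0.1],[[-0.3,-5.5,0],[0,0,-0.1],0.1],[[0,0,0],[0,0,0],0.1],[[0,0,0],[0,0,0],0.1],[[0,0,0],[0,0,0],0.1]]'
python3 -c "
from h import *
p=get_obs()['tool_pos'];d=p[:2]-loc('blue',.028,.057);print(np.linalg.norm(d),2.094+.1433-np.arctan2(d[1],d[0]))"
```

```text
t: 21.83
tool_pos: [0.5186, 0.3941, 0.1121]
tool_rot: [2.305, 2.134, 0.01]
contact_force: [4.2, 4.0, -0.6]
opening: 0.0147
grip_force: 30.1
t: 22.67
tool_pos: [0.4813, 0.3843, 0.1121]
tool_rot: [1.439, 2.792, 0.009]
contact_force: [1.3, 4.9, 1.8]
opening: 0.0146
grip_force: 30.2
0.05582647235309645 0.06207706669428781
```

```bash
python3 -m pendant '[[[0,-2.5,0],[0,0,-0.04],0.1],[[0,0,0],[0,0,0],0.1],[[0,0,0],[0,0,0],0.6],[[0,0,0],[0,0,0],0.6],[[0,0,0],[0,0,0],0.6],[[0,0,-20],[0,0,0],0.7],[[0,0,-35],[0,0,0],1],[[0,0,-40],[0,0,0],1],[[0,0,0],[0,0,0],1],[[0,0,0],[0,0,0],1]]' 60
python3 -c "
from h import *
goto((.4897,-.0085),.21,-.165)"
```

```text
t: 23.5
tool_pos: [0.4805, 0.3817, 0.2097]
tool_rot: [1.383, 2.816, 0.01]
contact_force: [0.4, -0.6, -0.6]
opening: 0.0857
grip_force: 0.0
t 23.5 tcp [480.5 381.7 209.7] ya 0.658 tilt [ 0.006  0.004 -1.   ] q6 -0.11 shift [-314.5 -231.2   -1.7] turn 0.823 F [ 0.4 -0.6 -0.6] grip 0.0 open 85.7
```

```bash
python3 -m pendant '[[[-31.4,-23.1,0],[0,0,0],1],[[-31.4,-23.1,0],[0,0,0],1],[[-31.4,-23.1,0],[0,0,0],1],[[-31.4,-23.1,0],[0,0,0],1],[[-31.4,-23.1,0],[0,0,0],1],[[-31.4,-23.1,0],[0,0,0],1],[[-31.4,-23.1,0],[0,0,0],1],[[-31.4,-23.1,0],[0,0,0],1],[[-31.4,-23.1,0],[0,0,0],1],[[-31.4,-23.1,0],[0,0,0],1]]'
python3 -m pendant '[[[0,0,0],[0,0,0.1175],1],[[0,0,0],[0,0,0.1175],1],[[0,0,0],[0,0,0.1175],1],[[0,0,0],[0,0,0.1175],1],[[0,0,0],[0,0,0.1175],1],[[0,0,0],[0,0,0.1175],1],[[0,0,0],[0,0,0.1175],1],[[0,0,0],[0,0,0],1],[[0,0,0],[0,0,0],1]]'
python3 -c "
from h import *
goto((.4897,-.0085),.0590,-.165)
print(loc('green',0,.0045))"
```

```text
t: 24.33
tool_pos: [0.4866, -0.0107, 0.2038]
tool_rot: [-1.384, -2.818, 0.001]
contact_force: [1.3, -0.7, -0.1]
opening: 0.0854
grip_force: 0.0
t: 25.08
tool_pos: [0.4871, -0.0089, 0.204]
tool_rot: [-2.392, -2.034, 0.002]
contact_force: [-0.0, 0.0, -1.0]
opening: 0.0852
grip_force: 0.0
t 25.08 tcp [487.1  -8.9 204. ] ya -0.162 tilt [-0.002  0.    -1.   ] q6 -0.01 shift [  0.8   2.8 145. ] turn 0.003 F [-0.  0. -1.] grip 0.0 open 85.2
[ 0.49123914 -0.00836112]
```

```bash
python3 -m pendant '[[[0,1,35],[0,0,0],1],[[0,0,35],[0,0,0],1],[[0,0,35],[0,0,0],1],[[0,0,25],[0,0,0],1],[[0,0,18],[0,0,0],1],[[0,0,0],[0,0,0],0.3],[[0,0,0],[0,0,0],0.3],[[0,0,0],[0,0,0],0.3],[[0,0,0],[0,0,0],0.3],[[0,0,0],[0,0,0],0.3],[[0,0,0],[0,0,0],0.3],[[0,0,0],[0,0,0],0.3]]' 80
python3 -m pendant '[[[0,0,-20],[0,0,0],0.3],[[0,0,-30],[0,0,0],0.3],[[0,0,-38],[0,0,0],0.3],[[0,0,-38],[0,0,0],0.3],[[0,0,-28],[0,0,0],0.3],[[0,0,0],[0,0,0],0.3],[[0,0,0],[0,0,0],0.3]]'
python3 -c "
from h import *
goto(loc('yellow',0,0),.21,.1024)"
```

```text
t: 26.08
tool_pos: [0.4903, -0.0093, 0.0592]
tool_rot: [2.394, 2.03, 0.004]
contact_force: [-0.8, -0.3, 5.5]
opening: 0.0475
grip_force: 83.1
t: 26.67
tool_pos: [0.4888, -0.0091, 0.2111]
tool_rot: [2.396, 2.031, 0.001]
contact_force: [0.0, -0.6, -7.0]
opening: 0.0476
grip_force: 93.1
t 26.67 tcp [488.8  -9.1 211.1] ya -0.164 tilt [ 0.001 -0.    -1.   ] q6 -0.01 shift [-246.4   70.2    1.1] turn -0.267 F [ 0.  -0.6 -7. ] grip 93.1 open 47.6
```

```bash
python3 -m pendant '[[[-35.2,10,0],[0,0,0],0.3],[[-35.2,10,0],[0,0,0],0.3],[[-35.2,10,0],[0,0,0],0.3],[[-35.2,10,0],[0,0,0],0.3],[[-35.2,10,0],[0,0,0],0.3],[[-35.2,10,0],[0,0,0],0.3],[[-35.2,10,0],[0,0,0],0.3],[[0,0,0],[0,0,-0.09],0.3],[[0,0,0],[0,0,-0.09],0.3],[[0,0,0],[0,0,-0.09],0.3],[[0,0,0],[0,0,0],0.3],[[0,0,0],[0,0,0],0.3]]'
python3 -m pendant '[[[0,0,30],[0,0,0],0.3],[[0,0,35],[0,0,0],0.3],[[0,0,30],[0,0,0],0.3],[[0,0,15],[0,0,0],0.3],[[0,0,0],[0,0,0],0.3],[[0,0,0],[0,0,0],0.3],[[0,0,0],[0,0,0],0.3]]'
python3 -c "
from h import *
goto(loc('yellow',0,0),.0592,.1024)"
```

```text
t: 27.67
tool_pos: [0.5156, -0.2624, 0.2065]
tool_rot: [-2.099, -2.328, 0.002]
contact_force: [-0.4, -0.5, -6.9]
opening: 0.0481
grip_force: 92.7
t: 28.25
tool_pos: [0.5182, -0.2639, 0.1023]
tool_rot: [2.101, 2.334, 0.0]
contact_force: [-0.3, 0.7, -6.2]
opening: 0.0475
grip_force: 92.1
t 28.25 tcp [ 518.2 -263.9  102.3] ya 0.105 tilt [ 0.001 -0.001 -1.   ] q6 -0.7 shift [ 0.3 -0.4 43.1] turn 0.003 F [-0.3  0.7 -6.2] grip 92.1 open 47.5
```

```bash
python3 -m pendant '[[[0,0,12],[0,0,0],0.3],[[0,0,12],[0,0,0],0.3],[[0,0,8],[0,0,0],0.3],[[0,0,6],[0,0,0],0.3],[[0,0,4],[0,0,0],0.3],[[0,0,2],[0,0,0],0.3],[[0,0,0],[0,0,0],0.3],[[0,0,0],[0,0,0],0.3]]'
```

```text
t: 28.92
tool_pos: [0.5182, -0.2637, 0.0593]
tool_rot: [2.101, 2.335, 0.001]
contact_force: [-2.3, 3.4, 5.7]
opening: 0.0478
grip_force: 94.2
```

Seated. Next is the orange roller from the rest.

```bash
python3 -m pendant '[[[0,0,0],[0,0,0],0.8],[[0,0,0],[0,0,0],1],[[0,0,0],[0,0,0],1],[[0,0,0],[0,0,0],1],[[0,0,-20],[0,0,0],1],[[0,0,-35],[0,0,0],1],[[0,0,-40],[0,0,0],1],[[0,0,-40],[0,0,0],1],[[0,0,-10],[0,0,0],1],[[0,0,0],[0,0,0],1],[[0,0,0],[0,0,0],1]]'
python3 -c "
from h import *
goto((.6860,-.0950),.21,.2936)"
```

```text
t: 29.83
tool_pos: [0.5178, -0.2639, 0.2028]
tool_rot: [2.1, 2.334, 0.0]
contact_force: [0.5, -0.7, -0.3]
opening: 0.0854
grip_force: 0.0
t 29.83 tcp [ 517.8 -263.9  202.8] ya 0.105 tilt [ 0.001 -0.001 -1.   ] q6 -0.7 shift [150.3 185.1  -7.1] turn -0.188 F [ 0.5 -0.7 -0.3] grip 0.0 open 85.4
```

```bash
python3 -m pendant '[[[25,30.8,0],[0,0,0],1],[[25,30.8,0],[0,0,0],1],[[25,30.8,0],[0,0,0],1],[[25,30.8,0],[0,0,0],1],[[25,30.8,0],[0,0,0],1],[[25,30.8,0],[0,0,0],1],[[0,0,0],[0,0,-0.094],1],[[0,0,0],[0,0,-0.094],1],[[0,0,0],[0,0,0],1],[[0,0,0],[0,0,0],1]]'
python3 -m pendant '[[[0,0,30],[0,0,0],1],[[0,0,35],[0,0,0],1],[[0,0,30],[0,0,0],1],[[0,0,0],[0,0,0],1],[[0,0,0],[0,0,0],1]]' 60
python3 -c "
from h import *
goto((.6855,-.0953),.0346,.2936)"
```

```text
t: 30.67
tool_pos: [0.6843, -0.0946, 0.1992]
tool_rot: [-1.873, -2.517, 0.003]
contact_force: [-0.5, 0.4, 0.7]
opening: 0.0854
grip_force: 0.0
t: 31.08
tool_pos: [0.683, -0.0949, 0.104]
tool_rot: [-1.872, -2.516, 0.004]
contact_force: [0.5, -0.5, 1.6]
opening: 0.0853
grip_force: 0.0
t 31.08 tcp [683.  -94.9 104. ] ya 0.291 tilt [-0.006  0.002 -1.   ] q6 -0.54 shift [-1.3  2.6 69.4] turn -0.002 F [ 0.5 -0.5  1.6] grip 0.0 open 85.3
```

```bash
python3 -m pendant '[[[-1,2,25],[0,0,0],1],[[0,0,25],[0,0,0],1],[[0,0,18],[0,0,0],1],[[0,0,0],[0,0,0],1],[[0,0,0],[0,0,0],0.3],[[0,0,0],[0,0,0],0.3],[[0,0,0],[0,0,0],0.3],[[0,0,0],[0,0,0],0.3],[[0,0,0],[0,0,0],0.3],[[0,0,0],[0,0,0],0.3],[[0,0,0],[0,0,0],0.3]]' 60
python3 -m pendant '[[[0,0,-20],[0,0,0],0.3],[[0,0,-30],[0,0,0],0.3],[[0,0,-38],[0,0,0],0.3],[[0,0,-38],[0,0,0],0.3],[[0,0,-38],[0,0,0],0.3],[[0,0,-8],[0,0,0],0.3],[[0,0,0],[0,0,0],0.3],[[0,0,0],[0,0,0],0.3]]'
python3 -c "
from h import *
goto(loc('green',0,0),.21,-.165)"
```

```text
t: 32.0
tool_pos: [0.6857, -0.0972, 0.0422]
tool_rot: [-1.871, -2.52, 0.009]
contact_force: [-12.4, -4.4, 8.5]
opening: 0.0481
grip_force: 62.1
t: 32.67
tool_pos: [0.6876, -0.0954, 0.2117]
tool_rot: [1.872, 2.522, 0.001]
contact_force: [0.3, -0.4, -4.5]
opening: 0.0478
grip_force: 64.0
t 32.67 tcp [687.6 -95.4 211.7] ya 0.293 tilt [ 0.001 -0.    -1.   ] q6 -0.54 shift [ 136.  -164.8    1.5] turn 0.458 F [ 0.3 -0.4 -4.5] grip 64.0 open 47.8
```

```bash
python3 -m pendant '[[[22.7,-27.5,0],[0,0,0],0.3],[[22.7,-27.5,0],[0,0,0],0.3],[[22.7,-27.5,0],[0,0,0],0.3],[[22.7,-27.5,0],[0,0,0],0.3],[[22.7,-27.5,0],[0,0,0],0.3],[[22.7,-27.5,0],[0,0,0],0.3],[[0,0,0],[0,0,0.1145],0.3],[[0,0,0],[0,0,0.1145],0.3],[[0,0,0],[0,0,0.1145],0.3],[[0,0,0],[0,0,0.1145],0.3],[[0,0,0],[0,0,0],0.3],[[0,0,0],[0,0,0],0.3]]'
python3 -m pendant '[[[0,0,30],[0,0,0],0.3],[[0,0,35],[0,0,0],0.3],[[0,0,30],[0,0,0],0.3],[[0,0,5],[0,0,0],0.3],[[0,0,0],[0,0,0],0.3],[[0,0,0],[0,0,0],0.3],[[0,0,0],[0,0,0],0.3]]'
python3 -c "
from h import *
goto(loc('green',0,0),.0672,-.165)
import cv2
im=optics.get_image('scene');cv2.imwrite('pics/s4.png',cv2.resize(im[120:270,200:350,::-1],(600,600),interpolation=cv2.INTER_CUBIC))"
```

```text
t: 33.67
tool_pos: [0.4889, -0.0125, 0.2084]
tool_rot: [-2.391, -2.032, 0.005]
contact_force: [-0.4, -0.1, -3.7]
opening: 0.0479
grip_force: 63.9
t: 34.25
tool_pos: [0.492, -0.013, 0.1137]
tool_rot: [2.393, 2.03, 0.004]
contact_force: [0.2, 0.8, -2.8]
opening: 0.0478
grip_force: 63.7
t 34.25 tcp [492.  -13.  113.7] ya -0.164 tilt [ 0.004 -0.001 -1.   ] q6 -0.01 shift [-0.  -1.7 46.5] turn 0.001 F [ 0.2  0.8 -2.8] grip 63.7 open 47.8
```

View pics/s4.png

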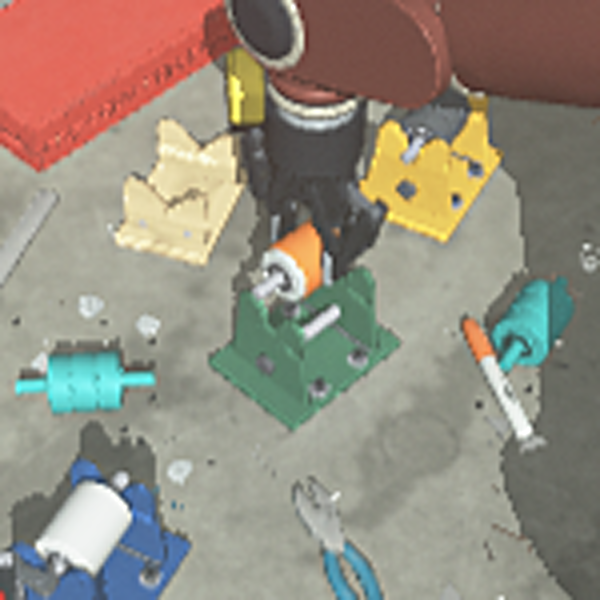

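The orange roller hangs level above the green slots at (290,265); the steel roller sits in the yellow stand (430,130).

```bash
python3 -m pendant '[[[0,-1,14],[0,0,0],0.3],[[0,0,14],[0,0,0],0.3],[[0,0,8],[0,0,0],0.3],[[0,0,5],[0,0,0],0.3],[[0,0,4],[0,0,0],0.3],[[0,0,2],[0,0,0],0.3],[[0,0,0],[0,0,0],0.3],[[0,0,0],[0,0,0],0.3]]'
```

```text
t: 34.97
tool_pos: [0.4901, -0.0126, 0.0669]
tool_rot: [2.396, 2.032, -0.0]
contact_force: [-5.8, 0.8, 6.6]
opening: 0.0479
grip_force: 65.5
```

Seated at the expected height (66.9 against 67.2 mm). I'll release, lift and move away toward the free side.

```bash
python3 -m pendant '[[[0,0,0],[0,0,0],0.8],[[0,0,0],[0,0,0],1],[[0,0,0],[0,0,0],1],[[0,0,0],[0,0,0],1],[[0,0,-20],[0,0,0],1],[[0,0,-35],[0,0,0],1],[[0,0,-40],[0,0,0],1],[[0,0,-40],[0,0,0],1],[[0,0,-40],[0,0,0],1],[[0,0,0],[0,0,0],1]]'
python3 -m pendant '[[[-40,0,0],[0,0,0],1],[[-40,0,0],[0,0,0],1],[[-40,0,0],[0,0,0],1],[[-40,0,0],[0,0,0],1],[[-40,0,0],[0,0,0],1],[[-40,0,0],[0,0,0],1],[[-40,0,0],[0,0,0],1],[[-40,0,0],[0,0,0],1],[[-40,0,0],[0,0,0],1],[[-40,0,0],[0,0,0],1],[[-40,0,0],[0,0,0],1],[[-40,0,0],[0,0,0],1]]'
python3 -m pendant '[[[0,0,0],[0,0,0],1],[[0,0,0],[0,0,0],1],[[0,0,0],[0,0,0],1],[[0,0,0],[0,0,0],1]]'
python3 -c "
from h import *
import cv2
im=optics.get_image('top')[...,::-1];cv2.imwrite('pics/t5.png',cv2.resize(im[130:280,150:390],(800,500),interpolation=cv2.INTER_CUBIC))
im=optics.get_image('scene')[...,::-1];cv2.imwrite('pics/s5.png',cv2.resize(im[130:295,160:380],(800,600),interpolation=cv2.INTER_CUBIC))"
```

```text
t: 35.8
tool_pos: [0.4938, -0.0133, 0.2499]
tool_rot: [2.386, 2.023, 0.017]
contact_force: [0.5, -0.9, 1.2]
opening: 0.0855
grip_force: 0.0
t: 36.8
tool_pos: [0.4101, -0.4882, 0.239]
tool_rot: [2.397, 2.031, 0.0]
contact_force: [0.3, 0.9, 0.1]
opening: 0.0852
grip_force: 0.0
t: 37.13
tool_pos: [0.4111, -0.4851, 0.2392]
tool_rot: [-2.395, -2.033, -0.0]
contact_force: [-0.2, -0.2, 0.3]
opening: 0.0854
grip_force: 0.0
```

View pics/t5.png

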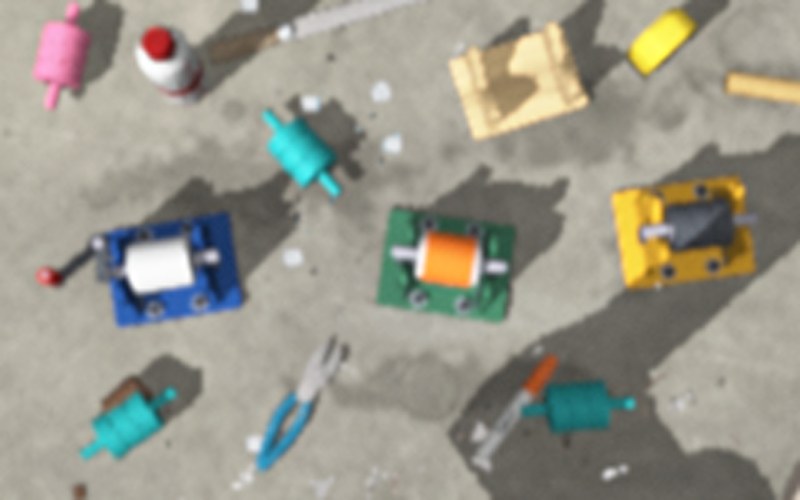

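View pics/s5.png

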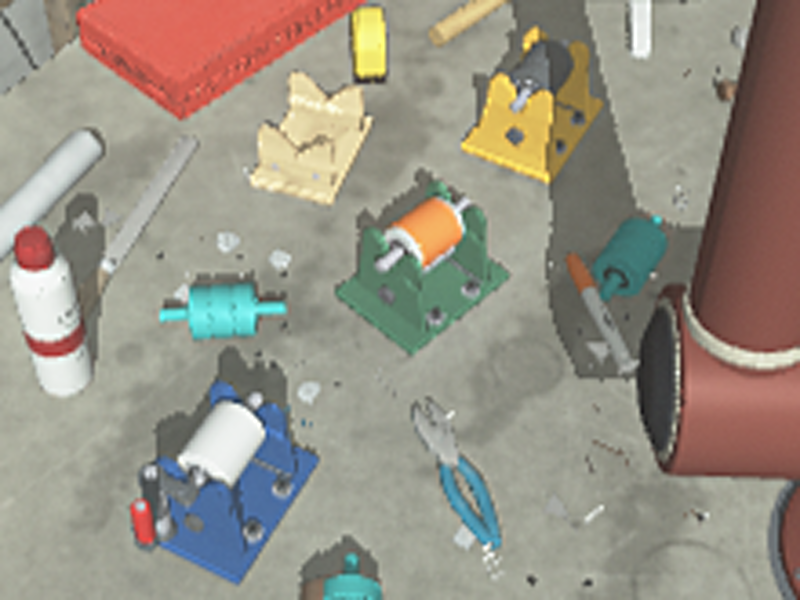

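White is in blue (160,265) under the keeper, orange in green (447,260), steel in yellow (700,225), and the can stands unmoved (160,45). A quick check of the keeper angle follows.

Run:
```python
from h import *
import cv2
def c(n,f,bx):
    im=cv2.imread(f);x,y,w,h=bx;b=im[y:y+h,x:x+w].astype(int);m=(b[...,2]>110)&(b[...,1]<90)&(b[...,0]<90)
    v,u=np.nonzero(m);return np.array([u.mean()+x,v.mean()+y]),m.sum()
from station import optics
for n in("scene","top"):cv2.imwrite(f"pics/{n}9.png",optics.get_image(n)[...,::-1])
for k in "09":
    s,ns=c("scene",f"pics/scene{k}.png",(190,262,18,22));t,nt=c("top",f"pics/top{k}.png",(157,206,14,14))
    p,e=tri(t,s);d=p[:2]-loc("blue",.028,.057);print(k,p,e,ns,nt,"q",2.094+.1433-np.arctan2(d[1],d[0]))
```

```text
0 [0.48051888 0.38476286 0.11405308] [-0.27240437 -0.41019206  0.40082419  0.07290006] 47 7 q 0.05519929874965923
9 [0.47938911 0.38208233 0.11259922] [-0.22444029 -0.33873171  0.33114229  0.06002299] 50 9 q 0.01057691535462224
```

The keeper is shut at about 0.01 rad, so I'm handing in.

```bash
python3 -c "
from station import ctrl;print(ctrl.finish_job())"
```

```text
the job is handed in; nothing more can be done
None
```

The job is handed in at about 37 s on the robot's clock, no verdict returned: by the last camera check, steel lies in the yellow stand, white in the blue with the keeper shut (about 0.01 rad), orange in the green, and the spray can stands where it was.

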